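# Free the passive door of a reagent cupboard

### The arm

A 6-joint arm with a two-finger parallel gripper is mounted at the origin on the work surface. World frame = base frame: x ahead of the robot, y to its left, z up, the work surface at z = 0. Lengths are in m, angles in rad, forces in N, time in s.
With the tool pointing down it reaches from about 0.275 to 0.85 m from the base axis. Payload 5.2 kg.
Tool frame: the origin (TCP) lies at the very end of the fingers, on their centre line; the grasp point (between the pads) lies 19 mm behind it; z points along the fingers, y is the direction in which the jaws open and shut (so a half turn about z gives the same grasp; the last joint's range is limited). The gripper opens to 85 mm and grips with 20 to 120 N. Pads are 22 mm wide; open, the fingers measure 114 mm over their backs; the gripper's body (76 mm by 85 mm) begins 54 mm behind the grasp point. The pads swing forward as they close: fully open they stand 13 mm farther back than shut.
Start: joints at [-1.415, 0.259, 1.535, -0, 1.348, -0.203], TCP at [0.193, -0.515, 0.231] pointing down, gripper open.
Joint ranges: [-3.14, 3.14], [-0.91, 2.08], [0.19, 2.58], [-1.22, 4.36], [0.22, 2.71], [-3.12, 3.12]. Speed limits (rad/s): [2.57, 2.57, 3.14, 3.14, 3.14, 3.14].

### API

Orientations are given as a unit quaternion [x, y, z, w].
In Python, from station import arm gives the robot as it stands.
- The arm moves only by the shell command python3 -m crank 'ROWS'. ROWS is JSON, a list of rows, each an object with "offset": the shift along the world's x, y, z in m, a list of three; "angular": the turn, a rotation vector about the world's x, y, z in degrees, a list of three; "grip": the closure, from -1 (fully open) to 1 (shut), so that 0 is half open. A call has 1 to 20 rows; each row is the pose to reach, as a shift and turn from the pose commanded when the call began; what a row does not reach only later rows make up. A row lasts 1/10 s, in which the tool goes at most 50 mm and 8.59 degrees, less where a joint would pass 70% of its speed; a pose out of reach is approached as far as the arm can. A call with a gripper value outside its range is refused whole. The fingers move at their own pace and stop on an object; the grip force is fixed at half the most. Time passes only in rows, so rows that repeat a pose let the fingers close. It gives the time, the measured TCP pose, the force and the opening at its end, in the units of the state.
- arm.state(): the state, without advancing time (a new reading comes with each control period).
- arm.grab_frame(name): name is "side" or "top"; returns the picture (480x640x3 uint8, red, green, blue); there is no depth.
- arm.get_calibration(name): a dict with "mtx" (3x3 intrinsics, pixels), "R" (3x3) and "t" (3): a world point X has camera coordinates R X + t. Camera axes: x right, y down, z forward; pixel columns grow to the right and rows downward; lengths in m; the calibration is good to about 2 mm. A picture is of the moment at which its call begins. get_calibration takes no time and is no camera call.
- arm.finish_job(): hands the job in, once; it reports no verdict.
The state is a dict: "time_s": time; "qpos": joint angles; "qd": joint speeds; "tau": joint torques, N m; "position": TCP position; "orientation": TCP orientation; "wrist_force": force on the tool from outside, world axes, zero at the start; "moment": the same for the moment, N m; "finger_gap": finger opening in m.
Only numpy, scipy, OpenCV 4.12 (cv2) and the standard library are available. Lean on these libraries where they do the work, as an engineer would, in place of code of your own. Each camera call takes 0.05 s, during which the arm holds its last target. There are 200 camera calls.

### The job

Open the double-door reagent cupboard's active door, the left-hand one whose steel guard reaches over the bolt knob, to about a right angle. Then lift the uncovered flush bolt of the other door by its knob all the way up, and let go with the bolt up and that other door still shut.

Things in the scene. Friction and masses are not known exactly. Their poses are not given: they have to be found in the camera images.
- active_door (a joint): Angle (rad) of the active door: the left (+y) one of two white doors, 190 mm wide and 20 mm thick, on the robot's side of a grey bench cupboard 380 mm wide, 230 mm high, turned up to 15 degrees. 0 shut (starts 0 to 0.06), 1.75 fully open; its free edge swings towards the robot, clockwise seen from above. It stays where left; about 2 N at the handle moves it.
- active_door_handle (a point): Grip point on the active door's handle, an upright round steel post of diameter 16 mm: on its axis, 25 mm below its top end, 10 mm below the cupboard's top. The axis is 45 mm in front of the door's face and 115 mm along the door from the hinge. Free all round to 35 mm below this point, where an arm joins it to the door. The passive door has the same handle, 150 mm to the right.
- active_door_hinge (a point): Point on the active door's vertical hinge axis, at the height of the handle's grip point. The axis is at the door's outer (+y) edge, in the plane of its front face. A steel guard at the door's other end, on its top corner, rises 47 mm above the door and covers the bolt knob while the door is shut.
- bolt (a joint): Lift (m) of the flush bolt, a steel rod standing in the passive door beside the meeting edge. About 0 (up to 0.002) is down, shot into the sill and locking the passive door; 0.025 is fully up against its stop. It needs about 7 N to lift and stays where it is left.
- bolt_knob (a point): Centre of the bolt's knob, an upright steel cylinder of diameter 26 mm and height 22 mm on a neck of diameter 12 mm and 16 mm length, above the top edge of the passive door: 27 mm above the level top of the cupboard when the bolt is down. Under the guard until the active door is opened.
- passive_door (a joint): Angle (rad) of the passive door, the right one (-y side); 0 is shut, and it grows as it opens towards the robot. Held by the bolt; once the bolt is up it moves at about 2 N at its free edge.

How it is judged:
On the way, in this order (a step that is already met when the one before it is completed fails the run):
1. the active door is open by at least 60 degrees (value of joint active_door above 1.05 rad), for 0.2 s.
2. the bolt is lifted by at least 18 mm with the active door still open (value of joint bolt above 0.018 m and value of joint active_door above 1.05 rad), for 0.2 s.
At the end, for the whole second after the job is handed in: The active door stands open by at least 60 degrees, the bolt is up by at least 18 mm of its 25 mm, and the passive door is shut to within 11 degrees (all of step 2 and value of joint passive_door below 0.2 rad); the robot touches nothing.
It also fails if it takes over 50 s, if anything falls off the work surface, if the arm or the gripper's body presses on something with over 40 N, if the wrist force passes 120 N, or if a joint passes its speed limit or range.

## Working session

There is one attempt and no reset: what is moved stays moved. The work goes in short steps, Python scripts to look and compute and a shell command to move; the robot and the scene stay as the last step left them, time stands still between calls to the robot, and variables do not carry over. Pictures are saved under pics/ and viewed, about 8 in all and at most 12, crops included, and the job is handed in when it is done.

```bash
mkdir -p pics; ls
python3 - <<'E'
from station import arm
import cv2,numpy as np
np.set_printoptions(precision=4,suppress=True)
for n in("side","top"):
    cv2.imwrite(f"pics/{n}0.png",arm.grab_frame(n)[:,:,::-1]); c=arm.get_calibration(n); print(n,c, -np.array(c["R"]).T@c["t"])
print(arm.state())
E
```

```text
pics
side {'mtx': array([[588.4109,   0.    , 318.0831],
       [  0.    , 588.4109, 248.0813],
       [  0.    ,   0.    ,   1.    ]]), 'R': array([[ 0.9812, -0.1922,  0.0159],
       [-0.1282, -0.7117, -0.6907],
       [ 0.1441,  0.6757, -0.7229]]), 't': array([-0.6075,  0.2103,  1.0156])} [ 0.4768 -0.6534  0.8891]
top {'mtx': array([[560.3884,   0.    , 321.582 ],
       [  0.    , 560.3884, 233.4473],
       [  0.    ,   0.    ,   1.    ]]), 'R': array([[ 0.0183, -0.9997, -0.0137],
       [-0.9983, -0.0176, -0.0555],
       [ 0.0552,  0.0147, -0.9984]]), 't': array([0.02  , 0.6295, 1.0757])} [0.5687 0.0152 1.1091]
{'time_s': 0.1, 'qpos': array([-1.4148,  0.2593,  1.536 , -0.    ,  1.348 , -0.2028]), 'qd': array([ 0.002 , -0.0022, -0.0024, -0.0005,  0.0009, -0.0003]), 'tau': array([  0.0035, -44.6969, -29.1249,  -0.    ,   0.0063,  -0.    ]), 'position': array([ 0.1931, -0.5145,  0.2306]), 'orientation': array([ 0.984 ,  0.1784,  0.    , -0.0008]), 'wrist_force': array([-0.0785,  1.2891, -0.3791]), 'moment': array([-0.0087,  0.0507, -0.0015]), 'finger_gap': 0.08534150673605244}
```

View pics/side0.png

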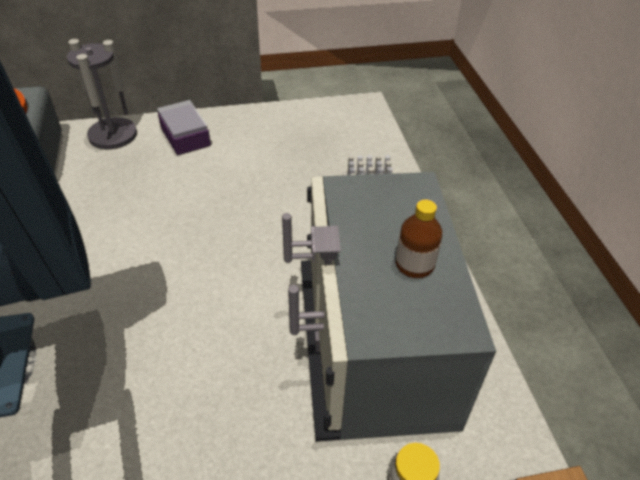

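View pics/top0.png

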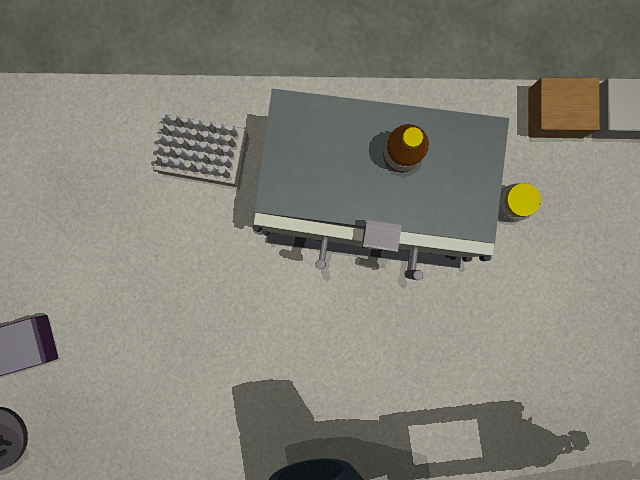

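The side view shows the post tops at about (287,215) (active) and (293,284) (passive), and the guard at (326,238). The top view has the posts at (321,265) and (417,275). I'll zoom in for accuracy.

Run:
```python
import cv2,numpy as np
s=cv2.imread("pics/side0.png")[165:445,265:505];t=cv2.imread("pics/top0.png")[75:295,245:525]
s=cv2.resize(s,None,fx=2.1,fy=2.1,interpolation=3);t=cv2.resize(t,None,fx=2.8,fy=2.8,interpolation=3)
cv2.imwrite("pics/s1.png",s);cv2.imwrite("pics/t1.png",t)
```

```text
(no output)
```

View pics/s1.png

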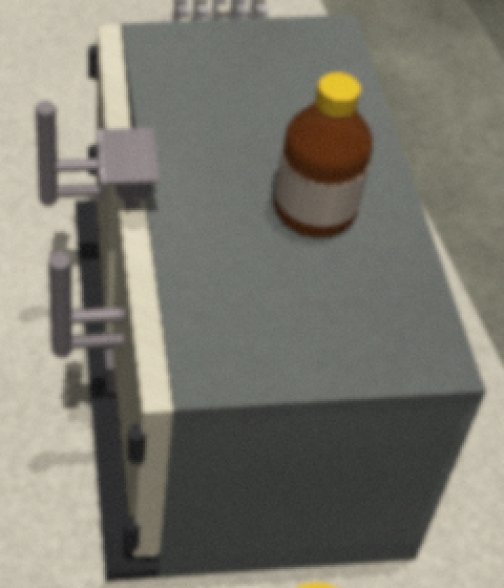

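View pics/t1.png

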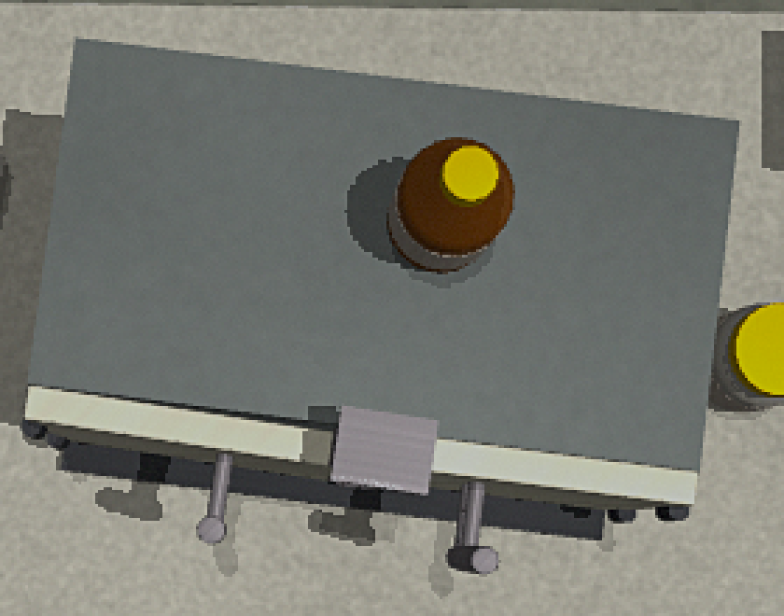

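```bash
cat > h.py <<'E'
import cv2,numpy as np
from station import arm
np.set_printoptions(precision=4,suppress=True)
def P(n):
    c=arm.get_calibration(n);return np.array(c["mtx"])@np.c_[c["R"],c["t"]]
def tri(s,t):
    X=cv2.triangulatePoints(P("side"),P("top"),np.float64(s),np.float64(t))[:,0];X/=X[3]
    e=[(lambda p:p[:2]/p[2])(P(n)@X)-u for n,u in(("side",s),("top",t))]
    return X[:3],np.round(np.r_[e[0],e[1]],1)
def onz(n,u,z):
    A=P(n);M=np.c_[A[:,:2],A[:,2]*z+A[:,3]];x=np.linalg.solve(M,[*u,1]);return x[:2]/x[2]
E
python3 - <<'E'
from h import *
d=dict(act=((46,106),(213,522)),pas=((60,258),(484,559)),BR=((483,391),(739,121)),FR=((147,412),(694,503)),FL=((100,24),(25,417)),BL=((357,16),(76,38)))
R={}
for k,(s,t) in d.items():
    s=np.array(s)/2.1+[265,165];t=np.array(t)/2.8+[245,75]
    X,e=tri(s,t);R[k]=X;print(k,X,e)
print(np.linalg.norm(R['act']-R['pas']),np.linalg.norm(R['FL']-R['FR']),np.linalg.norm(R['BL']-R['BR']))
for a,b in(('FR','FL'),('BR','BL'),('pas','act')):
    v=R[b]-R[a];print(a,b,np.degrees(np.arctan2(-v[0],v[1])))
E
```

```text
act [0.5716 0.0282 0.2448] [ 1.  -0.  -0.2  1.1]
pas [ 0.5558 -0.1211  0.244 ] [-0.1  0.   0.  -0.1]
BR [ 0.8051 -0.2652  0.2286] [ 0.3 -0.  -0.1  0.2]
FR [ 0.59   -0.2408  0.2276] [-0.7  0.   0.1 -0.7]
FL [0.6313 0.1349 0.23  ] [-0.5  0.   0.1 -0.6]
BL [0.8493 0.1115 0.2265] [-0.4  0.1  0.1 -0.4]
0.15011868086879188 0.37791127113583933 0.3793572019281616
FR FL -6.2782522983017985
BR BL -6.691658230504596
pas act -6.0147537844615675
```

Measured sizes agree with the spec: posts 150 mm apart, front 378 mm wide, top at 0.23, yaw about −6.3°. The active post is at (0.572, 0.028). Next I'll move above it with the jaws along the door (turn +153°).

```bash
python3 -m crank '[{"offset":[0.0,0.03,0.09],"angular":[0,0,0],"grip":-1},{"offset":[0.03,0.05,0.095],"angular":[0,0,16],"grip":-1},{"offset":[0.379,0.5425,0.095],"angular":[0,0,153],"grip":-1},{"offset":[0.379,0.5425,0.095],"angular":[0,0,153],"grip":-1},{"offset":[0.379,0.5425,0.095],"angular":[0,0,153],"grip":-1},{"offset":[0.379,0.5425,0.095],"angular":[0,0,153],"grip":-1},{"offset":[0.379,0.5425,0.095],"angular":[0,0,153],"grip":-1},{"offset":[0.379,0.5425,0.095],"angular":[0,0,153],"grip":-1},{"offset":[0.379,0.5425,0.095],"angular":[0,0,153],"grip":-1},{"offset":[0.379,0.5425,0.095],"angular":[0,0,153],"grip":-1},{"offset":[0.379,0.5425,0.095],"angular":[0,0,153],"grip":-1},{"offset":[0.379,0.5425,0.095],"angular":[0,0,153],"grip":-1},{"offset":[0.379,0.5425,0.095],"angular":[0,0,153],"grip":-1},{"offset":[0.379,0.5425,0.095],"angular":[0,0,153],"grip":-1},{"offset":[0.379,0.5425,0.095],"angular":[0,0,153],"grip":-1},{"offset":[0.379,0.5425,0.095],"angular":[0,0,153],"grip":-1},{"offset":[0.379,0.5425,0.095],"angular":[0,0,153],"grip":-1},{"offset":[0.379,0.5425,0.095],"angular":[0,0,153],"grip":-1},{"offset":[0.379,0.5425,0.095],"angular":[0,0,153],"grip":-1},{"offset":[0.379,0.5425,0.095],"angular":[0,0,153],"grip":-1}]'
python3 - <<'E'
from h import *
s=arm.state();print(s['qpos'],s['time_s'])
E
```

```text
time_s: 2.1
position: [0.5719, 0.0276, 0.3257]
orientation: [0.056, 0.998, 0.0, -0.001]
wrist_force: [-0.0, -0.4, -0.6]
finger_gap: 0.0855
[-0.1464  0.2575  1.3094 -0.      1.5759 -1.6059] 2.1
```

```bash
python3 -m crank '[{"offset":[0,0,-0.04],"angular":[0,0,0],"grip":-1},{"offset":[0,0,-0.08],"angular":[0,0,0],"grip":-1},{"offset":[0,0,-0.11],"angular":[0,0,0],"grip":-1},{"offset":[0,0,-0.125],"angular":[0,0,0],"grip":-1},{"offset":[0,0,-0.125],"angular":[0,0,0],"grip":0},{"offset":[0,0,-0.125],"angular":[0,0,0],"grip":1},{"offset":[0,0,-0.125],"angular":[0,0,0],"grip":1},{"offset":[0,0,-0.125],"angular":[0,0,0],"grip":1},{"offset":[0,0,-0.125],"angular":[0,0,0],"grip":1},{"offset":[0,0,-0.125],"angular":[0,0,0],"grip":1},{"offset":[0,0,-0.125],"angular":[0,0,0],"grip":1}]'
python3 - <<'E'
import numpy as np
h=np.array([0.6305,0.136]);g=np.array([0.5719,0.028])
for a in range(0,96,5):
    t=np.radians(a);c,s=np.cos(t),np.sin(t);print(a,np.round(h+np.array([[c,s],[-s,c]])@(g-h)-g,3))
E
```

```text
time_s: 3.2
position: [0.5735, 0.0287, 0.2028]
orientation: [0.056, 0.998, 0.001, 0.002]
wrist_force: [3.2, 4.7, 3.2]
finger_gap: 0.0149
0 [ 0. -0.]
5 [-0.009  0.006]
10 [-0.018  0.012]
15 [-0.026  0.019]
20 [-0.033  0.027]
25 [-0.04   0.035]
30 [-0.046  0.044]
35 [-0.051  0.053]
40 [-0.056  0.063]
45 [-0.059  0.073]
50 [-0.062  0.083]
55 [-0.063  0.094]
60 [-0.064  0.105]
65 [-0.064  0.115]
70 [-0.063  0.126]
75 [-0.061  0.137]
80 [-0.058  0.147]
85 [-0.054  0.157]
90 [-0.049  0.167]
95 [-0.044  0.176]
```

```bash
python3 -m crank '[{"offset":[-0.009,0.006,0],"angular":[0,0,-5],"grip":1},{"offset":[-0.018,0.012,0],"angular":[0,0,-10],"grip":1},{"offset":[-0.026,0.019,0],"angular":[0,0,-15],"grip":1},{"offset":[-0.033,0.027,0],"angular":[0,0,-20],"grip":1},{"offset":[-0.040,0.035,0],"angular":[0,0,-25],"grip":1},{"offset":[-0.046,0.044,0],"angular":[0,0,-30],"grip":1},{"offset":[-0.046,0.044,0],"angular":[0,0,-30],"grip":1}]'
```

```text
time_s: 3.9
position: [0.5267, 0.0727, 0.2028]
orientation: [0.313, 0.95, 0.001, 0.001]
wrist_force: [0.7, 1.8, 3.8]
finger_gap: 0.0145
```

```bash
python3 -m crank '[{"offset":[-0.005,0.009,0],"angular":[0,0,-5],"grip":1},{"offset":[-0.010,0.019,0],"angular":[0,0,-10],"grip":1},{"offset":[-0.013,0.029,0],"angular":[0,0,-15],"grip":1},{"offset":[-0.016,0.039,0],"angular":[0,0,-20],"grip":1},{"offset":[-0.017,0.050,0],"angular":[0,0,-25],"grip":1},{"offset":[-0.018,0.061,0],"angular":[0,0,-30],"grip":1},{"offset":[-0.018,0.071,0],"angular":[0,0,-35],"grip":1},{"offset":[-0.017,0.082,0],"angular":[0,0,-40],"grip":1},{"offset":[-0.015,0.093,0],"angular":[0,0,-45],"grip":1},{"offset":[-0.012,0.103,0],"angular":[0,0,-50],"grip":1},{"offset":[-0.008,0.113,0],"angular":[0,0,-55],"grip":1},{"offset":[-0.003,0.123,0],"angular":[0,0,-60],"grip":1},{"offset":[-0.003,0.123,0],"angular":[0,0,-60],"grip":1},{"offset":[-0.003,0.123,0],"angular":[0,0,-60],"grip":1}]'
python3 - <<'E'
from h import *
t=cv2.resize(arm.grab_frame("top")[60:320,220:520,::-1],None,fx=2.3,fy=2.3,interpolation=3)
cv2.imwrite("pics/t2.png",t)
E
```

```text
time_s: 5.3
position: [0.5232, 0.1952, 0.2028]
orientation: [0.745, 0.667, 0.001, -0.0]
wrist_force: [-3.9, 3.3, 7.9]
finger_gap: 0.0146
```

View pics/t2.png

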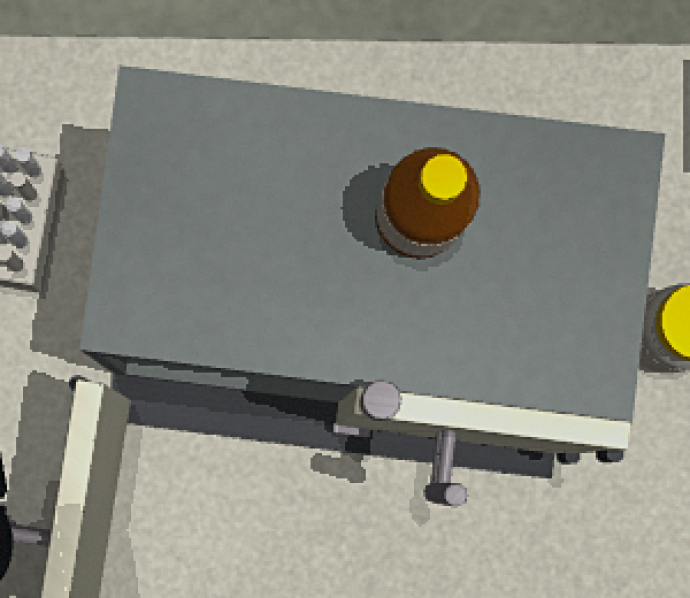

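The door is at about 90° and the knob is uncovered at crop (381,400), which is full-frame (385.6,233.9). Next I'll release and lift clear.

```bash
python3 -m crank '[{"offset":[0,0,0],"angular":[0,0,0],"grip":-1},{"offset":[0,0,0],"angular":[0,0,0],"grip":-1},{"offset":[0,0,0],"angular":[0,0,0],"grip":-1},{"offset":[0,0,0],"angular":[0,0,0],"grip":-1},{"offset":[0,0,0],"angular":[0,0,0],"grip":-1},{"offset":[0,0,0],"angular":[0,0,0],"grip":-1},{"offset":[0,0,0.04],"angular":[0,0,0],"grip":-1},{"offset":[0,0,0.085],"angular":[0,0,0],"grip":-1},{"offset":[0,0,0.13],"angular":[0,0,0],"grip":-1},{"offset":[0,0,0.17],"angular":[0,0,0],"grip":-1},{"offset":[0,0,0.17],"angular":[0,0,0],"grip":-1}]'
python3 - <<'E'
from h import *
s=arm.grab_frame("side")[:,:,::-1]
cv2.imwrite("pics/s3.png",cv2.resize(s[130:400,240:510],None,fx=2.2,fy=2.2,interpolation=3))
for z in(.268,.27):print(onz("top",(385.65,233.9),z))
# predicted side pixel of knob top, bottle
x=onz("top",(385.65,233.9),.268);p=P("side")@[*x,.268,1];p=p[:2]/p[2];print(p,(p-[240,130])*2.2)
print("bottle",onz("top",(220+425/2.3,60+215/2.3),.23),onz("top",(220+425/2.3,60+258/2.3),.23),tri((426,208),(413,137)))
E
```

```text
time_s: 6.45
position: [0.5252, 0.1949, 0.3782]
orientation: [0.746, 0.666, 0.005, 0.003]
wrist_force: [0.2, 0.3, 0.0]
finger_gap: 0.0849
[ 0.6162 -0.0686]
[ 0.6161 -0.0684]
[327.9699 244.622 ] [193.5337 252.1683]
bottle [ 0.7462 -0.101 ] [ 0.7164 -0.1013] (array([ 0.7458, -0.0968,  0.3454]), array([ 0.1, -0. , -0. ,  0.1]))
```

View pics/s3.png

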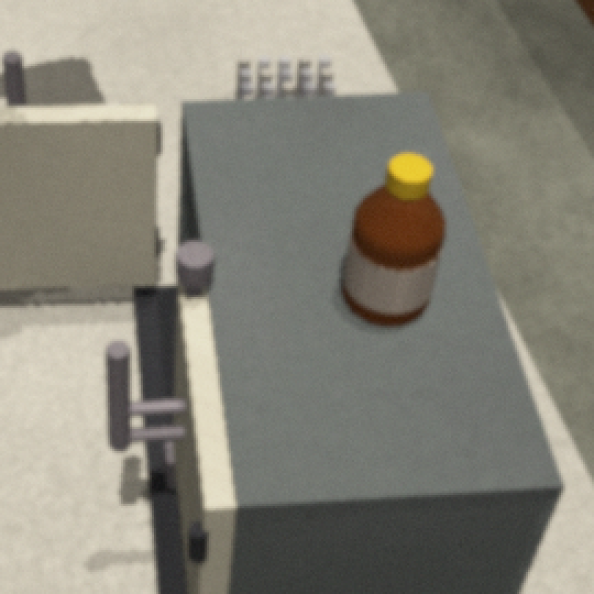

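The side view shows the knob top at crop (196,252) against a prediction of (193.5,252), so the knob is at (0.6165, −0.068). Next I'll move above it with the jaws along the door.

```bash
python3 -m crank '[{"offset":[0.092,-0.263,0],"angular":[0,0,90],"grip":-1},{"offset":[0.092,-0.263,0],"angular":[0,0,90],"grip":-1},{"offset":[0.092,-0.263,0],"angular":[0,0,90],"grip":-1},{"offset":[0.092,-0.263,0],"angular":[0,0,90],"grip":-1},{"offset":[0.092,-0.263,0],"angular":[0,0,90],"grip":-1},{"offset":[0.092,-0.263,0],"angular":[0,0,90],"grip":-1},{"offset":[0.092,-0.263,0],"angular":[0,0,90],"grip":-1},{"offset":[0.092,-0.263,0],"angular":[0,0,90],"grip":-1},{"offset":[0.092,-0.263,0],"angular":[0,0,90],"grip":-1},{"offset":[0.092,-0.263,0],"angular":[0,0,90],"grip":-1},{"offset":[0.092,-0.263,0],"angular":[0,0,90],"grip":-1},{"offset":[0.092,-0.263,0],"angular":[0,0,90],"grip":-1},{"offset":[0.092,-0.263,0],"angular":[0,0,90],"grip":-1}]'
```

```text
time_s: 7.8
position: [0.6149, -0.0684, 0.37]
orientation: [0.058, 0.998, 0.0, -0.001]
wrist_force: [0.9, 1.8, 0.9]
finger_gap: 0.0858
```

```bash
python3 -m crank '[{"offset":[0.002,0,-0.04],"angular":[0,0,0],"grip":-1},{"offset":[0.002,0,-0.08],"angular":[0,0,0],"grip":-1},{"offset":[0.002,0,-0.11],"angular":[0,0,0],"grip":-1},{"offset":[0.002,0,-0.130],"angular":[0,0,0],"grip":-1},{"offset":[0.002,0,-0.130],"angular":[0,0,0],"grip":-0.3},{"offset":[0.002,0,-0.130],"angular":[0,0,0],"grip":1},{"offset":[0.002,0,-0.130],"angular":[0,0,0],"grip":1},{"offset":[0.002,0,-0.130],"angular":[0,0,0],"grip":1},{"offset":[0.002,0,-0.130],"angular":[0,0,0],"grip":1},{"offset":[0.002,0,-0.130],"angular":[0,0,0],"grip":1},{"offset":[0.002,0,-0.130],"angular":[0,0,0],"grip":1}]'
```

```text
time_s: 8.9
position: [0.6179, -0.0687, 0.2425]
orientation: [0.056, 0.998, -0.0, 0.001]
wrist_force: [1.6, -0.7, 6.7]
finger_gap: 0.0242
```

The knob is gripped (gap about 25 mm). Lifting.

```bash
python3 -m crank '[{"offset":[0,0,0.004],"angular":[0,0,0],"grip":1},{"offset":[0,0,0.008],"angular":[0,0,0],"grip":1},{"offset":[0,0,0.012],"angular":[0,0,0],"grip":1},{"offset":[0,0,0.016],"angular":[0,0,0],"grip":1},{"offset":[0,0,0.020],"angular":[0,0,0],"grip":1},{"offset":[0,0,0.023],"angular":[0,0,0],"grip":1},{"offset":[0,0,0.025],"angular":[0,0,0],"grip":1},{"offset":[0,0,0.026],"angular":[0,0,0],"grip":1},{"offset":[0,0,0.026],"angular":[0,0,0],"grip":1},{"offset":[0,0,0.026],"angular":[0,0,0],"grip":1}]'
```

```text
time_s: 9.9
position: [0.6169, -0.0686, 0.2675]
orientation: [0.056, 0.998, -0.0, -0.0]
wrist_force: [-0.9, -2.4, -2.7]
finger_gap: 0.0241
```

```bash
python3 -m crank '[{"offset":[0,0,0],"angular":[0,0,0],"grip":0},{"offset":[0,0,0],"angular":[0,0,0],"grip":-0.5},{"offset":[0,0,0],"angular":[0,0,0],"grip":-1},{"offset":[0,0,0],"angular":[0,0,0],"grip":-1},{"offset":[0,0,0],"angular":[0,0,0],"grip":-1},{"offset":[0,0,0],"angular":[0,0,0],"grip":-1},{"offset":[0,0,0.04],"angular":[0,0,0],"grip":-1},{"offset":[0,0,0.08],"angular":[0,0,0],"grip":-1},{"offset":[-0.02,0,0.12],"angular":[0,0,0],"grip":-1},{"offset":[-0.07,0,0.13],"angular":[0,0,0],"grip":-1},{"offset":[-0.12,0,0.13],"angular":[0,0,0],"grip":-1},{"offset":[-0.16,0,0.13],"angular":[0,0,0],"grip":-1},{"offset":[-0.20,0,0.13],"angular":[0,0,0],"grip":-1},{"offset":[-0.20,0,0.13],"angular":[0,0,0],"grip":-1},{"offset":[-0.20,0,0.13],"angular":[0,0,0],"grip":-1}]'
python3 - <<'E'
from h import *
s=arm.grab_frame("side")[:,:,::-1];t=arm.grab_frame("top")[:,:,::-1]
f=lambda a:cv2.resize(a,None,fx=1.9,fy=1.9,interpolation=3)
cv2.imwrite("pics/c4.png",np.hstack([f(s[130:430,230:420]),f(t[60:360,230:450])]))
for z in(.268,.293):
    p=P("side")@[.6165,-.0685,z,1];q=P("top")@[.6165,-.0685,z,1];print(z,(p[:2]/p[2]-[230,130])*1.9,(q[:2]/q[2]-[230,60])*1.9+[361,0])
E
```

```text
time_s: 11.4
position: [0.417, -0.0685, 0.3981]
orientation: [0.057, 0.998, -0.0, 0.001]
wrist_force: [-0.0, 0.5, 0.8]
finger_gap: 0.085
0.268 [186.5062 217.6652] [656.6472 330.0264]
0.293 [187.44  194.711] [659.9208 328.2315]
```

View pics/c4.png

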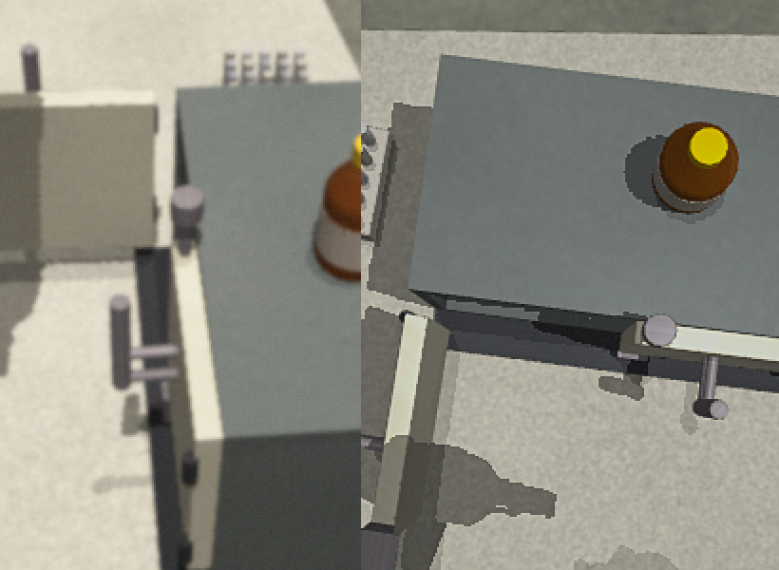

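The knob top is now at (187,195) in the side crop. That matches the prediction for a fully raised bolt (194.7) rather than a lowered one (217.7). The active door stands at about 90°, the passive door is shut, and the gripper is clear.

```bash
python3 -c "
from station import arm
print(arm.finish_job())"
```

```text
the job is handed in; nothing more can be done
None
```

The job is done and handed in. The active door is open to about a right angle, the flush bolt is fully up and released, and the passive door is still shut. Handing in reported no verdict.

- **Active door:** I gripped it by its handle post and swung it along the hinge arc to about 90°. Wrist force components stayed under 8 N in the readings taken between moves.
- **Bolt:** I gripped the uncovered knob and raised it. The tool rose 25 mm, and the last side picture put the knob top within 1 pixel of where a fully raised bolt should be.
- **Final state:** The last pictures, taken after the arm had backed off, show the active door at about 90° and the passive door shut. The gripper was clear of everything. The run took about 11.5 s of the 50 s allowed.
- **Disagreement:** The wrist force at the end of the lift read −2.7 N vertically, less than the 7 N quoted for lifting the bolt. I put this down to offset in the reading, because the pictures confirm the bolt is up. No other check failed or disagreed.

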